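Screw the eyepiece back on the monocular

TASK

Put the eyepiece ring onto the thread of the monocular standing in its stand on the tray and, pressing lightly, turn it backward (counter-clockwise seen from above) until it drops a step, then turn it forward (clockwise) gently until it stops fully home, and let go. Never force it, and leave the other things on the tray as they are.

Things in the scene. Friction and masses are not known exactly. Their poses are not given: they have to be found in the camera images.
- eyepiece_mid (a point): Eyepiece: a black ring, the tall loose ring on the tray, 54 mm outer diameter, 36 mm tall, about 70 g, open through, standing right way up, as it is to be fitted. This point is on its axis, half-way up (18 mm above its lower rim and, at the start, above the tray top); z is up along the axis. It is grasped across its outside, at any yaw.
- eyepiece_lugs (a point): Point on the eyepiece's axis at the undersides of its four inner lugs, 16 mm below its middle, 2 mm above its lower rim. The lugs lie along the ring's own +-x and +-y axes, 4 mm wide (12 degrees), 3 mm high, reaching inward to a radius of 19 mm.
- thread_axis (a point): Axis of the monocular's upright thread, at crest height, 105 mm above the tray. Four equal starts: going counter-clockwise each has a flat crest of 62 degrees, then an open slot of 22 degrees, then a tooth 6 degrees wide, 2.5 mm above the crest, that stops lugs both ways. Where the starts lie round the axis changes each time and is not reported: feel for it. Clockwise on the crest only jams on a tooth.
- nose_tip (a point): Tip of the fixed tapered nose of the thread, on the axis, 11 mm above the crest: 23 mm across here, 36 mm across 8 mm lower; it guides the ring on. Set down at a chance angle, the ring's lugs may rest on the crest (eyepiece middle 16 mm above thread_axis), on the teeth (18.5 mm: the first backward fall is then only 2.5 mm, to the crest: go on) or be in the slots already (9 mm).
- slot_floor (a point): Axis point at the height of the floor of the entry slots, 7 mm below the crest. Lugs that have dropped in rest here (eyepiece middle 9 mm above thread_axis). They have 10 degrees of play; further counter-clockwise a tooth stops them. Turned clockwise they go under the crest, but only when lowered to within 1.5 mm of this floor; held higher they butt against the crest's end.
- home_floor (a point): Axis point at the height of the lugs when fully home, 10 mm below the crest (eyepiece middle 6 mm above thread_axis). Going clockwise from the slot the groove falls 3 mm in its first 38 degrees, then runs level to a hard stop, 62 to 72 degrees from where the lugs were in the slot.
- barrel_top (a point): Axis point at the top of the fixed black barrel (62 mm across), 35 mm below the crest. The steel thread collar above it (44 mm across) rides on a sprung tube: pressed down, it holds to about 2 N, then sinks 1 mm per 1.5 N, for 5 mm at most, then is rigid. A rubber bush also lets it twist a little, 1 degree per 0.05 N m. It springs back.
- monocular: Fixed monocular upright in a square wooden stand, 96 x 96 x 30 mm. Origin: centre of the stand's underside, on the tray top; z up. Thread and eyepiece are damaged if they press on each other with more than 25 N in all, downward or by the lugs turning against a stop: 0.4 N m on the ring is already about 20 N.
- remote: grey TV remote, 44 x 170 x 18 mm, lying on the tray; a bystander. Origin: centre of its underside.
- tumbler: empty glass tumbler, 72 mm across, 90 mm tall, standing; a bystander. Origin: centre of its underside.
- dish: white ceramic dish, 110 mm across, 30 mm tall; a bystander. Origin: centre of its underside.
- keyring: steel keyring with two keys, flat, about 95 mm long, 4 mm thick; a bystander. Origin: centre of the ring, at the underside.
- lens_cap: loose black lens cap, a solid disc 42 mm across, 8 mm thick; a bystander. Origin: centre of its underside.
- glasses_case: glasses case, 60 x 150 x 35 mm; a bystander. Origin: centre of its underside.
- mint_tin: small closed metal tin, 45 x 60 x 16 mm; a bystander. Origin: centre of its underside.
There are look-alikes about, which are no part of the job. Of the things shaped like the part that bears eyepiece_mid, the black one is meant.

How it is judged:
On the way, in this order (a step that is already met when the one before it is completed fails the run):
1. the eyepiece has been set level on the thread's crest (horizontal distance between eyepiece_mid and thread_axis below 0.004 m and angle between eyepiece_mid's own z axis and vertical below 0.12 rad and z of eyepiece_mid in the frame of thread_axis below 0.0205 m).
2. its lugs have dropped a step into the thread's entry slots (horizontal distance between eyepiece_mid and thread_axis below 0.004 m and angle between eyepiece_mid's own z axis and vertical below 0.12 rad and z of eyepiece_mid in the frame of thread_axis below 0.0105 m).
At the end, for the whole second after the job is handed in: The eyepiece sits screwed home on the monocular: on its axis within 3 mm, level within 0.06 rad, its middle 4.5 to 7 mm above the crest point, at rest and released (horizontal distance between eyepiece_mid and thread_axis below 0.003 m and angle between eyepiece_mid's own z axis and vertical below 0.06 rad and z of eyepiece_mid in the frame of thread_axis between 0.0045 and 0.007 m and linear speed of eyepiece below 0.01 m/s and contact force between eyepiece and the fingers below 0.1 N); the robot touches nothing.
It fails at once if the eyepiece or thread was forced: more than 25 N between eyepiece and monocular (contact force between eyepiece and monocular above 25 N).
It fails at once if a bystander was moved more than 20 mm (distance of any of remote, tumbler, dish, keyring, lens_cap, glasses_case, mint_tin from where it was at the start of the episode above 0.02 m).
It fails at once if the tumbler was tipped (angle between tumbler's own z axis and vertical above 0.3 rad).
It also fails if it takes over 67 s, if anything falls off the work surface, if the arm or the gripper's body presses on something with over 40 N, if the wrist force passes 120 N, or if a joint passes its speed limit or range.

ROBOT

A 6-joint arm with a two-finger parallel gripper is mounted at the origin on the work surface. World frame = base frame: x ahead of the robot, y to its left, z up, the work surface at z = 0. Lengths are in m, angles in rad, forces in N, time in s.
With the tool pointing down it reaches from about 0.35 to 0.925 m from the base axis. Payload 6.4 kg.
Tool frame: the origin (TCP) lies between the finger pads; the fingertips stand 14 mm ahead of it and the grasp point (between the pads) lies 5 mm behind it; z points along the fingers, y is the direction in which the jaws open and shut (so a half turn about z gives the same grasp; the last joint's range is limited). The gripper opens to 94 mm and grips with 3 to 60 N. Pads are 16 mm wide; open, the fingers measure 119 mm over their backs; the gripper's body (75 mm by 177 mm) begins 78 mm behind the grasp point.
Start: joints at [-1.425, 0.245, 1.558, -0, 1.339, -0.174], TCP at [0.204, -0.617, 0.219] pointing down, gripper open.
Joint ranges: [-3.13, 3.13], [-1.02, 2.26], [0.13, 2.54], [-0.95, 4.09], [0.21, 2.88], [-2.74, 2.74]. Speed limits (rad/s): [2.57, 2.57, 3.14, 3.14, 3.14, 3.14].

INTERFACE

Orientations are given as a unit quaternion [w, x, y, z].
In Python, from rig import sensors, optics, workorder gives the robot as it stands.
- The arm moves only by the tool carry_out, never from a script. Its argument "plan" is a list of rows, each a list of 3 entries, a list of its own where there are three numbers: the opening, from 0 (shut) to 1 (fully open), then the shift along the tool's x, y, z in cm, then the turn about the tool's z in rad. A call has exactly 8 rows; each row is the pose to reach, as a shift and turn from the pose commanded when the call began, along the tool's axes at that moment; what a row does not reach only later rows make up. A row lasts 1/12 s, in which the tool goes at most 41.7 mm and 7.16 degrees, less where a joint would pass 70% of its speed; a pose out of reach is approached as far as the arm can. A call with a gripper value outside its range is refused whole. The fingers move at their own pace and stop on an object; "newtons" is the grip in N (left out, the last holds). Time passes only in rows, so rows that repeat a pose let the fingers close, or fill a call up. It gives the time, the measured TCP pose, the force and the opening at its end, in the units of the state.
- sensors.read_state(): the state, without advancing time (a new reading comes with each control period).
- optics.grab_frame(name): name is "side" or "top"; returns a dict with "color" (384x512x3 uint8, red, green, blue), "camera_matrix" (3x3 intrinsics, pixels), "dist" ([k1, k2, p1, p2, k3] as OpenCV has them; the pictures are not rectified), "cam_to_world" (4x4, takes a point from camera to world coordinates). Camera axes: x right, y down, z forward; pixel columns grow to the right and rows downward; lengths in m; the calibration is good to about 2 mm. A picture is of the moment at which its call begins. There is no depth.
- workorder.finish_job(): hands the job in, once; it reports no verdict.
The state is a dict: "clock": time; "joint_positions": joint angles; "dq": joint speeds; "joint_torque": joint torques, N m; "ee_pos": TCP position; "ee_rot": TCP orientation; "wrist_force": force on the tool from outside, world axes, zero at the start; "moment": the same for the moment, N m; "gripper_width": finger opening in m.
Only numpy, scipy, OpenCV 4.12 (cv2) and the standard library are available. Lean on these libraries where they do the work, as an engineer would, in place of code of your own. Each camera call takes 0.05 s, during which the arm holds its last target.

## Working session

There is one attempt and no reset: what is moved stays moved. The work goes in short steps, Python scripts to look and compute and a tool call to move; the robot and the scene stay as the last step left them, time stands still between calls to the robot, and variables do not carry over. Pictures are saved under pics/ and viewed, and the job is handed in when it is done.

Besides the shell and the picture viewer there is one more tool, called after "Emit:" in YAML: its name, and indented under it one key for each argument. carry_out: Moves the arm, as the interface text tells. Its arguments: {"type":"object","properties":{"plan":{"type":"array"},"newtons":{"type":"number"}},"required":["plan"]}

```bash
ls; mkdir -p pics; python3 - <<'E'
from rig import sensors, optics, workorder
import cv2,pickle
s=sensors.read_state();print(s)
for n in("side","top"):
    f=optics.grab_frame(n);pickle.dump(f,open(n+'.pkl','wb'));cv2.imwrite(f'pics/{n}0.png',f['color'][:,:,::-1]);print(f['camera_matrix'],f['dist'],f['cam_to_world'])
E
```

```text
pics
{'clock': 0.0, 'joint_positions': array([-1.42509421e+00,  2.45801791e-01,  1.55899673e+00, -2.19190495e-06,
        1.33868830e+00, -1.74117430e-01]), 'dq': array([ 0.00035115,  0.00067162, -0.00049305,  0.00194485, -0.00100248,
       -0.00056491]), 'joint_torque': array([ 1.30566947e-03, -4.15831769e+01, -3.14600658e+01,  6.85502286e-02,
        3.30647605e-02, -1.29327404e-04]), 'ee_pos': array([ 0.20426744, -0.6164708 ,  0.21836248]), 'ee_rot': array([-9.47002318e-04,  9.87241171e-01,  1.59229310e-01,  1.23891576e-05]), 'wrist_force': array([ 0.68830145, -0.39395211, -0.26606637]), 'moment': array([ 0.03332696, -0.00793902, -0.00308434]), 'gripper_width': 0.09395280768046939}
[[413.10560033   0.         255.82262302]
 [  0.         413.10560033 193.21247683]
 [  0.           0.           1.        ]] [-0.03472747  0.          0.          0.          0.        ] [[ 0.99605799 -0.06412086  0.06129426  0.51260308]
 [-0.08861782 -0.74983038  0.65566857 -0.66344652]
 [ 0.00391826 -0.65851569 -0.7525568   0.90083629]
 [ 0.          0.          0.          1.        ]]
[[384.9224178    0.         254.45569883]
 [  0.         384.9224178  187.24871705]
 [  0.           0.           1.        ]] [-0.1103164  0.         0.         0.         0.       ] [[ 0.00672376 -0.98518815  0.17134495  0.39407967]
 [-0.99962884 -0.01114576 -0.0248587   0.0126905 ]
 [ 0.02640027 -0.17111421 -0.98489743  1.02189989]
 [ 0.          0.          0.          1.        ]]
```

```bash
python3 - <<'E'
import cv2
for n in("side","top"):
    i=cv2.imread(f'pics/{n}0.png');cv2.imwrite(f'pics/{n}0b.png',cv2.resize(i,(800,600),interpolation=cv2.INTER_CUBIC))
E
```

```text
(no output)
```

View pics/side0.png

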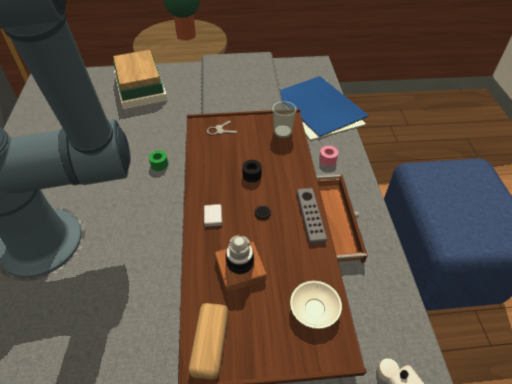

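View pics/top0.png

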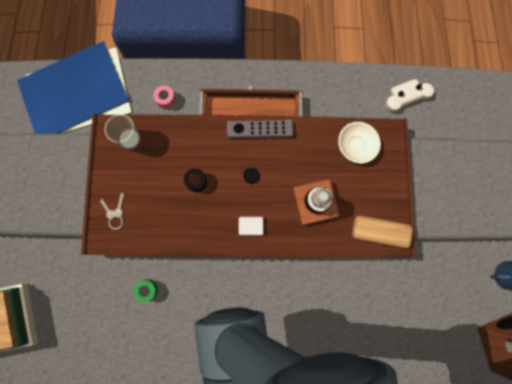

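```bash
python3 - <<'E'
import cv2,numpy as np
s=cv2.imread('pics/side0.png');t=cv2.imread('pics/top0.png')
def c(i,x,y,w=50,h=37):return cv2.resize(i[y:y+h,x:x+w],(400,296),interpolation=cv2.INTER_CUBIC)
# 8x
cv2.imwrite('pics/c0.png',np.vstack([np.hstack([c(s,227,150),c(s,214,228,50,37)]),np.hstack([c(t,170,160),c(t,295,178)])]))
E
```

```text
(no output)
```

View pics/c0.png

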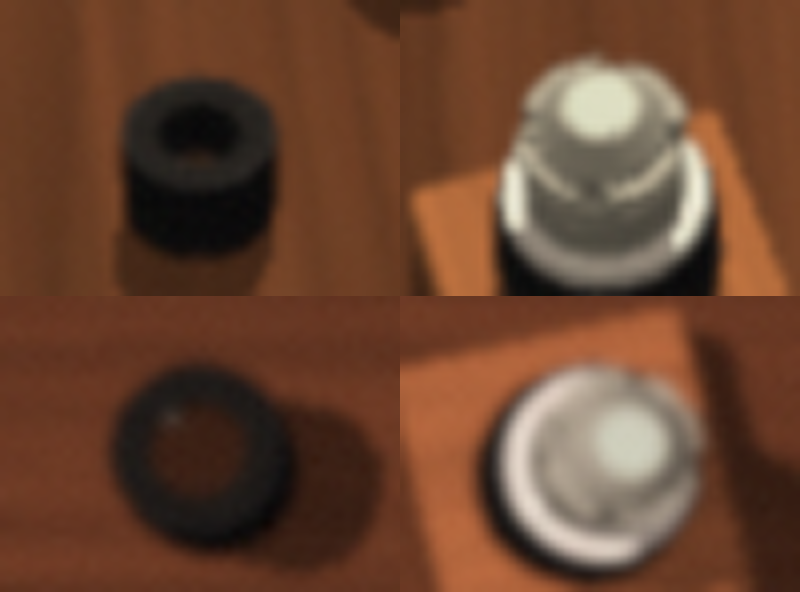

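```bash
cat > h.py <<'E'
import cv2,numpy as np,pickle
F={n:pickle.load(open(n+'.pkl','rb')) for n in("side","top")}
def ray(n,p):
    f=F[n];u=cv2.undistortPoints(np.array([[p]],float),f['camera_matrix'],f['dist'])[0,0]
    T=f['cam_to_world'];d=T[:3,:3]@[u[0],u[1],1];return T[:3,3],d/np.linalg.norm(d)
def tri(a,b):
    A=[];B=[]
    for n,p in(("side",a),("top",b)):
        o,d=ray(n,p);M=np.eye(3)-np.outer(d,d);A.append(M);B.append(M@o)
    x=np.linalg.lstsq(np.vstack(A),np.hstack(B),rcond=None)[0];return x
def proj(n,P):
    f=F[n];T=np.linalg.inv(f['cam_to_world']);return cv2.projectPoints(np.array(P,float).reshape(-1,3),cv2.Rodrigues(T[:3,:3])[0],T[:3,3],f['camera_matrix'],f['dist'])[0][:,0]
def at(n,p,z):
    o,d=ray(n,p);return o+d*(z-o[2])/d[2]
def circ(c,r,k=60):
    a=np.linspace(0,2*np.pi,k);return np.c_[c[0]+r*np.cos(a),c[1]+r*np.sin(a),np.full(k,c[2])]
E
python3 - <<'E'
from h import *
a=(252,166.6);b=(170+197/8,160+155/8)
x=tri(a,b);print('ring top',x,proj('side',x)-a,proj('top',x)-b)
a=(239,240.9);b=(324.1,196)
x=tri(a,b);print('nose',x,proj('side',x)-a,proj('top',x)-b)
# tray top: keyring/lens cap
print(at('side',(263,213),.03),at('top',(251,176),.03))
for a,b in [((263,213),(251,176)),((316,305),(360,143)),((213,215),(251,226)),((186,115),(95,117)),((355,374),(407,118)),((180,380),(413,256))]:
    x=tri(a,b);print(x,(proj('side',x)-a).round(1),(proj('top',x)-b).round(1))
E
```

```text
ring top [0.5749177  0.13638114 0.09440799] [[-0.53290724  0.16408714]] [[-0.07594382 -0.62044836]]
nose [ 0.52347891 -0.16437228  0.17833409] [[-0.33723234  0.09054616]] [[-0.04791598 -0.32574012]]
[0.59649506 0.0232059  0.03      ] [ 0.59655964 -0.00305398  0.03      ]
[ 0.59176972 -0.00233603  0.06178631] [[-0.6  0.2]] [[-0.1 -0.7]]
[ 0.67636814 -0.28025275  0.08778107] [[-0.8  0.2]] [[-0.1 -0.7]]
[ 0.46359913 -0.00329929  0.06892995] [[-0.4  0.1]] [[-0.1 -0.4]]
[0.5199374  0.21237125 0.33373718] [[ 40.  -38.5]] [[40.5 65.6]]
[ 0.74183806 -0.41942548  0.06995716] [[ 5.  -1.8]] [[0.4 3.9]]
[ 0.39121914 -0.40678174  0.08043949] [[-1.5  0.4]] [[-0.3 -1.1]]
```

```bash
cat > ov.py <<'E'
from h import *
import sys
zt=float(sys.argv[1]);rx,ry,mx,my=map(float,sys.argv[2:6])
def panel(n,x0,y0,circs):
    i=cv2.cvtColor(F[n]['color'],cv2.COLOR_RGB2BGR)[y0:y0+37,x0:x0+50];i=cv2.resize(i,(400,296),interpolation=cv2.INTER_CUBIC)
    for c,r,col in circs:
        p=(proj(n,circ(c,r))-[x0,y0]+.5)*8
        cv2.polylines(i,[p.astype(int)],True,col,1)
    return i
R=[((rx,ry,zt+.036),.027,(0,255,0)),((rx,ry,zt),.027,(0,255,255))]
M=[((mx,my,zt+.116),.0115,(0,255,0)),((mx,my,zt+.105),.022,(0,0,255)),((mx,my,zt+.070),.022,(255,255,0)),((mx,my,zt+.070),.031,(0,255,255))]
cv2.imwrite('pics/'+sys.argv[6],np.vstack([np.hstack([panel('side',227,150,R),panel('side',214,232,M)]),np.hstack([panel('top',170,160,R),panel('top',295,178,M)])]))
E
python3 ov.py .058 .5745 .1364 .523 -.1644 o1.png
```

```text
(no output)
```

View pics/o1.png

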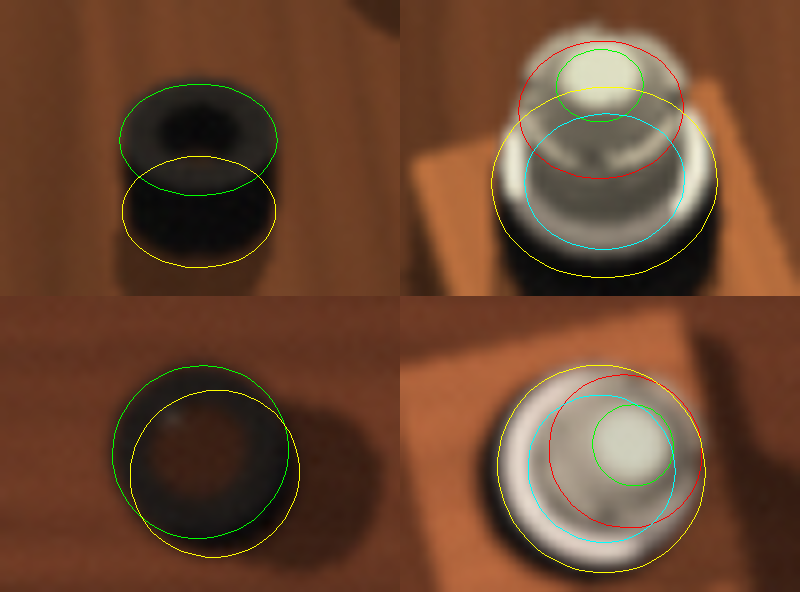

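```bash
cat >> h.py <<'E'
from scipy.spatial.transform import Rotation as Ro
def to(x,y,z,yaw=None):
    """shift (cm, tool axes) and turn from the measured pose; yaw = world angle of tool x (deg)"""
    from rig import sensors
    s=sensors.read_state();q=s['ee_rot'];R=Ro.from_quat([q[1],q[2],q[3],q[0]]).as_matrix()
    d=R.T@(np.array([x,y,z])-s['ee_pos'])*100
    y0=np.degrees(np.arctan2(R[1,0],R[0,0]));t=0 if yaw is None else -np.radians(yaw-y0)
    print('t',round(s['clock'],2),'pos',s['ee_pos'].round(4),'yaw',round(y0,1),'tilt',np.degrees(np.arccos(-R[2,2])).round(2),'j',s['joint_positions'].round(3))
    print('F',s['wrist_force'].round(2),'M',s['moment'].round(3),'w',round(s['gripper_width'],4))
    print('shift cm',d.round(2),'turn',round(t,3),'rows/step',np.linalg.norm(d)/4.1, abs(t)/.12)
E
python3 -c "
from h import *
to(.5745,.137,.2,113)"
```

```text
t 0.1 pos [ 0.2043 -0.6165  0.2185] yaw 18.3 tilt 0.1 j [-1.425  0.246  1.559  0.     1.339 -0.174]
F [ 0.22  0.58 -0.56] M [ 0.022 -0.003  0.008] w 0.0939
shift cm [ 58.83 -59.89   1.97] turn -1.652 rows/step 20.481379790936042 13.769738756265344
```

Emit:
carry_out:
  plan:
    - [1,[2.8,-2.85,0],-0.08]
    - [1,[5.6,-5.7,0],-0.16]
    - [1,[8.4,-8.55,0],-0.24]
    - [1,[11.2,-11.4,0],-0.32]
    - [1,[14,-14.25,0],-0.4]
    - [1,[16.8,-17.1,0],-0.48]
    - [1,[19.6,-19.95,0],-0.56]
    - [1,[22.4,-22.8,0],-0.64]
  newtons: 10

```text
clock: 0.77
ee_pos: [0.3456, -0.3281, 0.2191]
ee_rot: [-0.0, 0.886, 0.463, 0.0]
wrist_force: [1.6, -0.1, -0.0]
gripper_width: 0.094
```

```bash
python3 -c "
from h import *
to(.5745,.137,.2,113)"
```

```text
t 0.77 pos [ 0.3456 -0.3281  0.2191] yaw 55.2 tilt 0.03 j [-0.998 -0.174  1.989  0.     1.327 -0.391]
F [ 1.59 -0.11 -0.03] M [-0.033 -0.067  0.021] w 0.094
shift cm [51.26 -7.76  1.92] turn -1.009 rows/step 12.652915719723914 8.408481144031281
```

Emit:
carry_out:
  plan:
    - [1,[3.95,-0.6,0],0.08]
    - [1,[7.9,-1.2,0],0.16]
    - [1,[11.85,-1.8,0],0.24]
    - [1,[15.8,-2.4,0],0.32]
    - [1,[19.75,-3.0,0],0.4]
    - [1,[23.7,-3.6,0],0.48]
    - [1,[27.65,-4.2,0],0.55]
    - [1,[31.6,-4.8,0],0.61]

```text
clock: 1.43
ee_pos: [0.4875, -0.0417, 0.2193]
ee_rot: [-0.0, 0.985, 0.172, -0.0]
wrist_force: [0.7, -0.6, -0.0]
gripper_width: 0.0937
```

```bash
python3 -c "
from h import *
to(.5745,.137,.15,20)"
```

```text
t 1.43 pos [ 0.4875 -0.0417  0.2193] yaw 19.9 tilt 0.01 j [-0.317 -0.141  1.96  -0.     1.323  0.907]
F [ 0.66 -0.64 -0.03] M [-0.018 -0.037 -0.043] w 0.0937
shift cm [ 14.25 -13.85   6.93] turn -0.002 rows/step 5.1331458713817275 0.020361523435453884
```

Emit:
carry_out:
  plan:
    - [1,[2.4,-2.3,0],0]
    - [1,[4.8,-4.6,1],0]
    - [1,[7.2,-6.9,2.4],0]
    - [1,[9.6,-9.2,3.8],0]
    - [1,[12,-11.5,5.2],0]
    - [1,[14.2,-13.8,6.6],0]
    - [1,[14.2,-13.8,6.9],0]
    - [1,[14.2,-13.8,6.9],0]

```text
clock: 2.1
ee_pos: [0.5722, 0.1356, 0.1482]
ee_rot: [-0.0, 0.985, 0.175, -0.002]
wrist_force: [0.5, -0.5, 0.4]
gripper_width: 0.0941
```

```bash
cat > snap.py <<'E'
from rig import optics
import cv2,pickle,sys,numpy as np
k=sys.argv[1];x0,y0,x1,y1=map(int,sys.argv[2:6])
P=[]
for n,(x,y) in(("side",(x0,y0)),("top",(x1,y1))):
    f=optics.grab_frame(n);pickle.dump(f,open(n+k+'.pkl','wb'))
    i=f['color'][:,:,::-1][y:y+74,x:x+66];P.append(cv2.resize(i,(396,444),interpolation=cv2.INTER_CUBIC))
cv2.imwrite(f'pics/s{k}.png',np.hstack(P))
E
python3 snap.py 1 220 115 163 145;python3 -c "
from h import *
to(.5745,.137,.076,20)"
```

```text
t 2.2 pos [0.5731 0.134  0.1504] yaw 20.0 tilt 0.04 j [ 0.037  0.175  1.772 -0.     1.195  1.259]
F [ 0.02 -0.52 -0.62] M [ 0.019 -0.03  -0.005] w 0.0935
shift cm [ 0.24 -0.23  7.44] turn 0.001 rows/step 1.815397581734797 0.00479046082310767
```

View pics/s1.png

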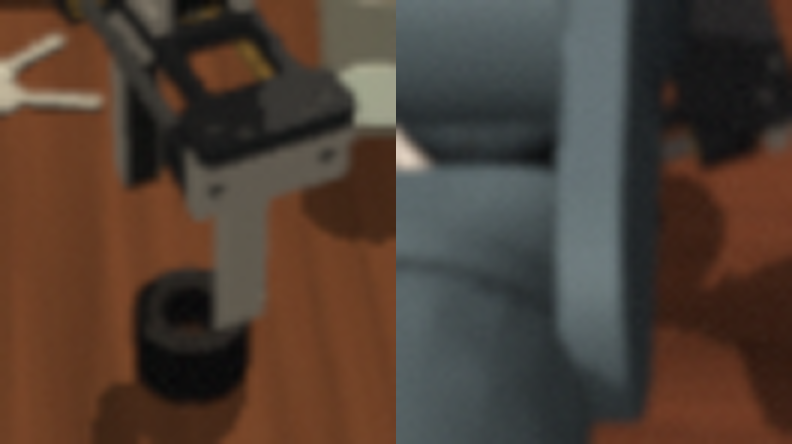

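```bash
python3 - <<'E'
from h import *
p=np.array([.5731,.134,.1504]);a=np.radians(20);X=np.array([np.cos(a),np.sin(a),0]);Y=np.array([np.sin(a),-np.cos(a),0])
for r in(.047,.0595):
  for w in(-.008,.008):
    print(r,w,((proj('side',p+Y*r+X*w-[0,0,.014])-[220,115]+.5)*6).round(0))
c=(.5745,.137)
for z in(.058,.094): print(z,((proj('side',[*c,z])-[220,115]+.5)*6).round(0))
E
```

```text
0.047 -0.008 [[216. 325.]]
0.047 0.008 [[250. 314.]]
0.0595 -0.008 [[229. 344.]]
0.0595 0.008 [[262. 332.]]
0.058 [[191. 368.]]
0.094 [[191. 313.]]
```

Emit:
carry_out:
  plan:
    - [1,[0.1,-0.2,2],0]
    - [1,[0.1,-0.3,4],0]
    - [1,[0.1,-0.3,5.5],0]
    - [1,[0.1,-0.3,6.5],0]
    - [1,[0.1,-0.3,7.0],0]
    - [1,[0.1,-0.3,7.3],0]
    - [1,[0.1,-0.3,7.4],0]
    - [1,[0.1,-0.3,7.4],0]

```text
clock: 2.87
ee_pos: [0.5739, 0.1374, 0.0773]
ee_rot: [0.0, 0.985, 0.174, 0.001]
wrist_force: [0.3, 0.0, 0.6]
gripper_width: 0.0942
```

```bash
python3 snap.py 2 220 115 163 145;python3 -c "
from h import *
to(.5745,.137,.075,20)"
```

```text
t 2.97 pos [0.574  0.1376 0.0775] yaw 20.0 tilt 0.1 j [ 0.043  0.275  1.803 -0.     1.062  1.264]
F [ 0.3   0.43 -0.28] M [-0.07   0.003 -0.008] w 0.094
shift cm [0.03 0.07 0.25] turn 0.001 rows/step 0.06314990366618346 0.005652618053493674
```

View pics/s2.png

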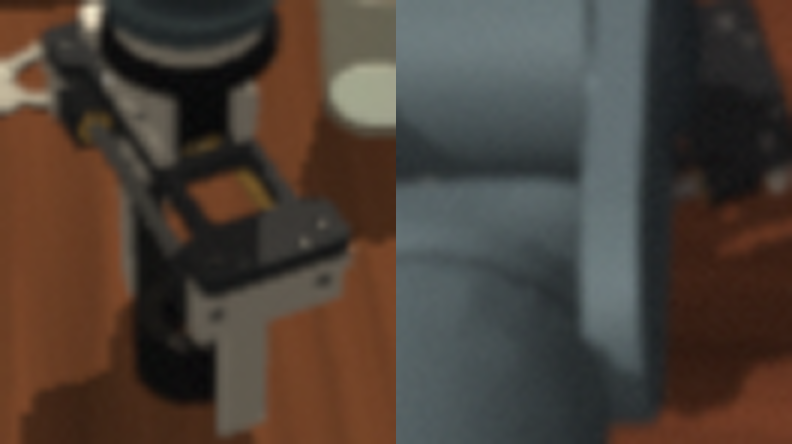

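Emit:
carry_out:
  plan:
    - [1,[0,0,0.2],0]
    - [0.5,[0,0,0.2],0]
    - [0.3,[0,0,0.2],0]
    - [0.3,[0,0,0.2],0]
    - [0.3,[0,0,0.2],0]
    - [0.3,[0,0,0.2],0]
    - [0.3,[0,0,0.2],0]
    - [0.3,[0,0,0.2],0]
  newtons: 10

```text
clock: 3.63
ee_pos: [0.5733, 0.1376, 0.0745]
ee_rot: [0.0, 0.985, 0.174, 0.0]
wrist_force: [-0.5, 0.2, 0.8]
gripper_width: 0.0537
```

```bash
python3 -c "
from h import *
to(.5745,.137,.15,20)"
```

```text
t 3.63 pos [0.5733 0.1376 0.0745] yaw 20.0 tilt 0.0 j [ 0.043  0.279  1.805 -0.     1.058  1.264]
F [-0.46  0.22  0.85] M [ 0.054 -0.045 -0.011] w 0.0537
shift cm [ 0.09  0.1  -7.55] turn 0.001 rows/step 1.842328324118814 0.006480647614441146
```

Emit:
carry_out:
  plan:
    - [0.3,[0,0,-2],0]
    - [0.3,[0,0,-5],0]
    - [0.3,[0,0,-8.5],0]
    - [0.3,[0,0,-12],0]
    - [0.3,[-1,1.8,-14.5],0]
    - [0.3,[-2.5,4.5,-16],0]
    - [0.3,[-4.2,7.5,-16],0]
    - [0.3,[-6,10.7,-16],0]

```text
clock: 4.3
ee_pos: [0.554, 0.0158, 0.2363]
ee_rot: [0.001, 0.985, 0.175, 0.002]
wrist_force: [0.6, -0.4, -0.7]
gripper_width: 0.0539
```

Emit:
carry_out:
  plan:
    - [0.3,[-1.8,3.2,0],0]
    - [0.3,[-3.6,6.4,0],0]
    - [0.3,[-5.4,9.6,0],0]
    - [0.3,[-7,12.4,0],0]
    - [0.3,[-8.2,14.6,0],0]
    - [0.3,[-9,16,0],0]
    - [0.3,[-9,16,0],0]
    - [0.3,[-9,16,0],0]

```text
clock: 4.97
ee_pos: [0.5236, -0.165, 0.2342]
ee_rot: [-0.0, 0.985, 0.173, -0.0]
wrist_force: [-0.0, 0.2, -0.4]
gripper_width: 0.0537
```

```bash
python3 snap.py 3 210 190 295 155;python3 -c "
from h import *
to(.523,-.164,.21,20)"
```

```text
t 5.07 pos [ 0.5239 -0.1638  0.2343] yaw 20.1 tilt 0.03 j [-0.51  -0.004  1.803  0.     1.343  0.71 ]
F [ 0.4   0.02 -1.23] M [ 0.002  0.017 -0.021] w 0.0541
shift cm [-0.09 -0.01  2.43] turn 0.001 rows/step 0.5928372731999617 0.012117390992358128
```

View pics/s3.png

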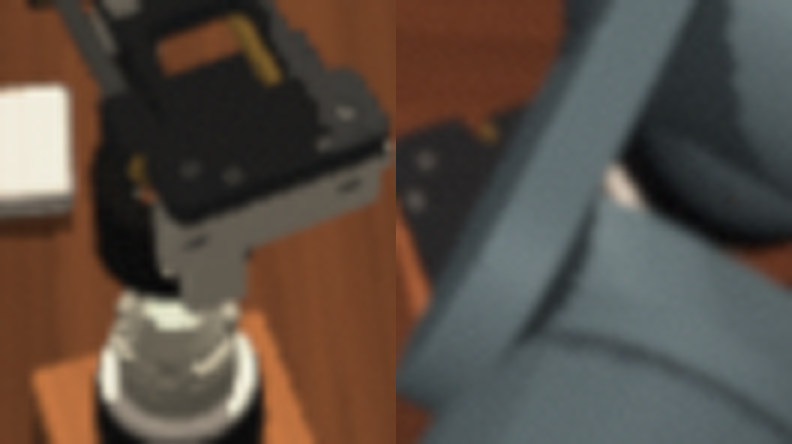

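```bash
python3 - <<'E'
from h import *
f=pickle.load(open('side3.pkl','rb'));x0,y0=200,190
i=f['color'][y0:y0+90,x0:x0+90,::-1];i=cv2.resize(np.ascontiguousarray(i),(720,720),interpolation=cv2.INTER_CUBIC)[:590]
zt=.057
def d(c,r,col):
    p=(proj('side',circ(c,r))-[x0,y0]+.5)*8;cv2.polylines(i,[p.astype(int)],True,col,1)
for z in(-.018,.018): d((.5239,-.1640,.2348+z),.027,(0,255,0))
m=(.523,-.1644)
d((*m,zt+.116),.0115,(0,0,255));d((*m,zt+.105),.022,(255,0,255));d((*m,zt+.07),.031,(0,255,255))
cv2.imwrite('pics/o3.png',i)
E
```

```text
(no output)
```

View pics/o3.png

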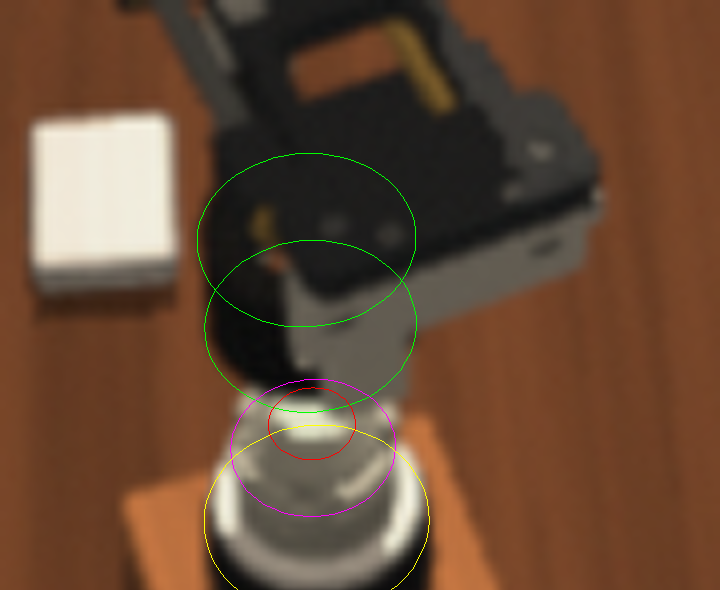

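Emit:
carry_out:
  plan:
    - [0.3,[-0.1,0,1],0]
    - [0.3,[-0.2,-0.1,2],0]
    - [0.3,[-0.2,-0.1,2.8],0]
    - [0.3,[-0.2,-0.1,3.5],0]
    - [0.3,[-0.2,-0.1,4.0],0]
    - [0.3,[-0.2,-0.1,4.3],0]
    - [0.3,[-0.2,-0.1,4.5],0]
    - [0.3,[-0.2,-0.1,4.5],0]

```text
clock: 5.73
ee_pos: [0.5216, -0.1643, 0.1891]
ee_rot: [-0.0, 0.985, 0.174, -0.0]
wrist_force: [0.9, -0.9, -0.6]
gripper_width: 0.054
```

```bash
python3 snap.py 4 210 190 295 155;python3 -c "
from h import *
to(.522,-.1635,.1775,20)"
```

```text
t 5.83 pos [ 0.5219 -0.1645  0.1898] yaw 20.0 tilt 0.04 j [-0.513  0.034  1.848  0.     1.259  0.708]
F [-0.19 -0.28 -0.28] M [-0.016 -0.018  0.05 ] w 0.0537
shift cm [ 0.04 -0.09  1.23] turn 0.001 rows/step 0.30077399714576614 0.005637090138018589
```

View pics/s4.png

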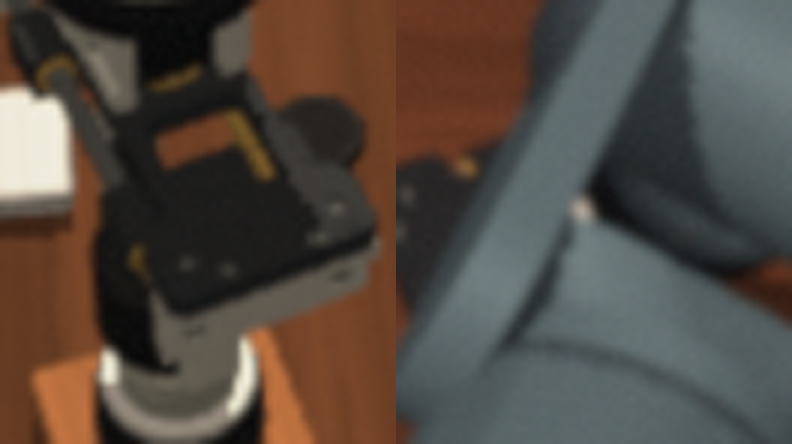

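Emit:
carry_out:
  plan:
    - [0.3,[0,-0.05,0.1],0]
    - [0.3,[0,-0.1,0.2],0]
    - [0.3,[0,-0.1,0.3],0]
    - [0.3,[0,-0.1,0.4],0]
    - [0.3,[0,-0.1,0.5],0]
    - [0.3,[0,-0.1,0.6],0]
    - [0.3,[0,-0.1,0.7],0]
    - [0.3,[0,-0.1,0.7],0]

```text
clock: 6.5
ee_pos: [0.5212, -0.1633, 0.1821]
ee_rot: [-0.0, 0.985, 0.174, -0.0]
wrist_force: [0.5, 0.3, 0.1]
gripper_width: 0.0541
```

```bash
python3 -c "
from h import *
to(.522,-.1635,.1775,20)"
```

```text
t 6.5 pos [ 0.5212 -0.1633  0.1821] yaw 20.0 tilt 0.03 j [-0.511  0.04   1.856 -0.     1.246  0.71 ]
F [0.49 0.27 0.14] M [-0.008  0.044 -0.057] w 0.0541
shift cm [0.07 0.04 0.46] turn 0.001 rows/step 0.1151472180145331 0.005847359508779096
```

Emit:
carry_out:
  plan:
    - [0.3,[0,0,0.05],0]
    - [0.3,[0,0,0.1],0]
    - [0.3,[0,0,0.15],0]
    - [0.3,[0,0,0.2],0]
    - [0.3,[0,0,0.25],0]
    - [0.3,[0,0,0.3],0]
    - [0.3,[0,0,0.3],0]
    - [0.3,[0,0,0.3],0]

```text
clock: 7.17
ee_pos: [0.5214, -0.1634, 0.1795]
ee_rot: [0.0, 0.985, 0.174, 0.0]
wrist_force: [0.2, 0.9, -0.2]
gripper_width: 0.0538
```

```bash
python3 -c "
from h import *
to(.522,-.1635,.1775,20)"
```

```text
t 7.17 pos [ 0.5214 -0.1634  0.1795] yaw 20.0 tilt 0.02 j [-0.511  0.043  1.858  0.     1.24   0.71 ]
F [ 0.21  0.9  -0.22] M [-0.031 -0.123  0.009] w 0.0538
shift cm [0.05 0.03 0.2 ] turn 0.001 rows/step 0.050841909332256914 0.0058506761142183145
```

Emit:
carry_out:
  plan:
    - [0.3,[0,0,0.05],0]
    - [0.3,[0,0,0.1],0]
    - [0.3,[0,0,0.15],0]
    - [0.3,[0,0,0.2],0]
    - [0.3,[0,0,0.2],0]
    - [0.3,[0,0,0.2],0]
    - [0.3,[0,0,0.2],0]
    - [0.3,[0,0,0.2],0]

```text
clock: 7.83
ee_pos: [0.5215, -0.1634, 0.1775]
ee_rot: [0.0, 0.985, 0.174, 0.0]
wrist_force: [2.5, -0.4, -0.1]
gripper_width: 0.0541
```

```bash
python3 -c "
from h import *
to(.522,-.1635,.1775,20)"
```

```text
t 7.83 pos [ 0.5215 -0.1634  0.1775] yaw 20.0 tilt 0.03 j [-0.511  0.046  1.86   0.     1.236  0.71 ]
F [ 2.54 -0.42 -0.08] M [ 0.071 -0.459  0.06 ] w 0.0541
shift cm [ 0.05  0.03 -0.  ] turn 0.001 rows/step 0.013096186278112707 0.005670128377764488
```

Emit:
carry_out:
  plan:
    - [0.3,[0.04,0.01,0],0]
    - [0.3,[0.08,0.03,0],0]
    - [0.3,[0.08,0.03,0],0]
    - [0.3,[0.08,0.03,0.05],0]
    - [0.3,[0.08,0.03,0.1],0]
    - [0.3,[0.08,0.03,0.1],0]
    - [0.3,[0.08,0.03,0.1],0]
    - [0.3,[0.08,0.03,0.1],0]

```text
clock: 8.5
ee_pos: [0.5221, -0.1634, 0.1765]
ee_rot: [-0.0, 0.985, 0.174, -0.0]
wrist_force: [-1.7, 0.4, 3.2]
gripper_width: 0.054
```

```bash
python3 -c "
from h import *
to(.522,-.1635,.1775,20)"
```

```text
t 8.5 pos [ 0.5221 -0.1634  0.1765] yaw 20.0 tilt 0.01 j [-0.511  0.048  1.859 -0.     1.235  0.71 ]
F [-1.74  0.45  3.19] M [ 0.001  0.319 -0.049] w 0.054
shift cm [-0.01  0.   -0.1 ] turn 0.001 rows/step 0.023659048198911084 0.006259921226021993
```

Emit:
carry_out:
  plan:
    - [0.3,[-0.03,-0.01,0],-0.02]
    - [0.3,[-0.03,-0.01,0],-0.04]
    - [0.3,[-0.03,-0.01,0],-0.06]
    - [0.3,[-0.03,-0.01,0],-0.08]
    - [0.3,[-0.03,-0.01,0],-0.1]
    - [0.3,[-0.03,-0.01,0],-0.12]
    - [0.3,[-0.03,-0.01,0],-0.14]
    - [0.3,[-0.03,-0.01,0],-0.14]

```text
clock: 9.17
ee_pos: [0.522, -0.1635, 0.1766]
ee_rot: [0.0, 0.97, 0.243, 0.0]
wrist_force: [0.8, -0.1, 1.8]
gripper_width: 0.0538
```

```bash
python3 -c "
from h import *
to(.5218,-.1635,.1775)"
```

```text
t 9.17 pos [ 0.522  -0.1635  0.1766] yaw 28.1 tilt 0.02 j [-0.511  0.048  1.859  0.     1.234  0.569]
F [ 0.83 -0.12  1.83] M [-0.098 -0.096  0.007] w 0.0538
shift cm [-0.02 -0.01 -0.09] turn 0 rows/step 0.023517907858654298 0.0
```

Emit:
carry_out:
  plan:
    - [0.3,[0,0,0.05],-0.02]
    - [0.3,[0,0,0.05],-0.04]
    - [0.3,[0,0,0.05],-0.06]
    - [0.3,[0,0,0.05],-0.08]
    - [0.3,[0,0,0.05],-0.1]
    - [0.3,[0,0,0.05],-0.12]
    - [0.3,[0,0,0.05],-0.14]
    - [0.3,[0,0,0.05],-0.14]

```text
clock: 9.83
ee_pos: [0.5219, -0.1634, 0.176]
ee_rot: [0.0, 0.951, 0.31, 0.0]
wrist_force: [-0.4, 0.4, 2.7]
gripper_width: 0.0539
```

```bash
python3 -c "
from h import *
to(.5218,-.1635,.1775)"
```

```text
t 9.83 pos [ 0.5219 -0.1634  0.176 ] yaw 36.2 tilt 0.01 j [-0.511  0.048  1.86  -0.     1.233  0.429]
F [-0.38  0.43  2.71] M [-0.1   -0.042 -0.037] w 0.0539
shift cm [-0.01  0.   -0.15] turn 0 rows/step 0.03656120310613791 0.0
```

Emit:
carry_out:
  plan:
    - [0.3,[0,0,0],-0.02]
    - [0.3,[0,0,0],-0.04]
    - [0.3,[0,0,0],-0.06]
    - [0.3,[0,0,0],-0.08]
    - [0.3,[0,0,0],-0.1]
    - [0.3,[0,0,0],-0.12]
    - [0.3,[0,0,0],-0.14]
    - [0.3,[0,0,0],-0.14]

```text
clock: 10.5
ee_pos: [0.5219, -0.1634, 0.176]
ee_rot: [0.0, 0.927, 0.376, -0.0]
wrist_force: [0.7, 0.1, 2.9]
gripper_width: 0.0534
```

```bash
python3 -c "
from h import *
to(.5218,-.1635,.1775)"
```

```text
t 10.5 pos [ 0.5219 -0.1634  0.176 ] yaw 44.2 tilt 0.0 j [-0.511  0.048  1.86  -0.     1.233  0.289]
F [0.7  0.07 2.92] M [-0.039 -0.027 -0.036] w 0.0534
shift cm [-0.01  0.   -0.15] turn 0 rows/step 0.03749619314223588 0.0
```

Emit:
carry_out:
  plan:
    - [0.3,[0,0,0],-0.02]
    - [0.3,[0,0,0],-0.04]
    - [0.3,[0,0,0],-0.06]
    - [0.3,[0,0,0],-0.08]
    - [0.3,[0,0,0],-0.1]
    - [0.3,[0,0,0],-0.12]
    - [0.3,[0,0,0],-0.14]
    - [0.3,[0,0,0],-0.14]

```text
clock: 11.17
ee_pos: [0.5218, -0.1634, 0.176]
ee_rot: [-0.0, 0.898, 0.44, -0.0]
wrist_force: [-0.9, 0.2, 3.6]
gripper_width: 0.0542
```

```bash
python3 -c "
from h import *
to(.5218,-.1635,.1775)"
```

```text
t 11.17 pos [ 0.5218 -0.1634  0.176 ] yaw 52.2 tilt 0.0 j [-0.511  0.048  1.86  -0.     1.233  0.149]
F [-0.93  0.19  3.63] M [-0.081 -0.023 -0.051] w 0.0542
shift cm [-0.01  0.   -0.15] turn 0 rows/step 0.03784596907893033 0.0
```

Emit:
carry_out:
  plan:
    - [0.3,[0,0,0],-0.02]
    - [0.3,[0,0,0],-0.04]
    - [0.3,[0,0,0],-0.06]
    - [0.3,[0,0,0],-0.08]
    - [0.3,[0,0,0],-0.1]
    - [0.3,[0,0,0],-0.12]
    - [0.3,[0,0,0],-0.14]
    - [0.3,[0,0,0],-0.14]

```text
clock: 11.83
ee_pos: [0.5217, -0.1632, 0.1754]
ee_rot: [-0.0, 0.865, 0.502, -0.0]
wrist_force: [1.3, -0.3, -0.1]
gripper_width: 0.0538
```

```bash
python3 -c "
from h import *
to(.5218,-.1635,.1775)"
```

```text
t 11.83 pos [ 0.5217 -0.1632  0.1754] yaw 60.2 tilt 0.04 j [-0.511  0.049  1.86   0.     1.233  0.009]
F [ 1.31 -0.26 -0.05] M [-0.079 -0.217 -0.039] w 0.0538
shift cm [-0.02  0.02 -0.21] turn 0 rows/step 0.05190954712173809 0.0
```

Emit:
carry_out:
  plan:
    - [0.3,[0,0,0.05],0]
    - [0.3,[0,0,0.1],0]
    - [0.3,[0,0,0.15],0]
    - [0.3,[0,0,0.2],0]
    - [0.3,[0,0,0.25],0]
    - [0.3,[0,0,0.3],0]
    - [0.3,[0,0,0.3],0]
    - [0.3,[0,0,0.3],0]

```text
clock: 12.5
ee_pos: [0.5218, -0.1634, 0.1729]
ee_rot: [-0.0, 0.865, 0.501, 0.0]
wrist_force: [1.0, 0.7, -0.4]
gripper_width: 0.0541
```

```bash
python3 -c "
from h import *
to(.5218,-.1635,.1705)"
```

```text
t 12.5 pos [ 0.5218 -0.1634  0.1729] yaw 60.1 tilt 0.01 j [-0.511  0.052  1.862  0.     1.228  0.01 ]
F [ 1.02  0.67 -0.39] M [ 0.052 -0.229 -0.041] w 0.0541
shift cm [-0.01  0.    0.24] turn 0 rows/step 0.05854130670407274 0.0
```

Falling free. On to the slot floor.

Emit:
carry_out:
  plan:
    - [0.3,[0,0,0.05],0]
    - [0.3,[0,0,0.1],0]
    - [0.3,[0,0,0.15],0]
    - [0.3,[0,0,0.2],0]
    - [0.3,[0,0,0.25],0]
    - [0.3,[0,0,0.3],0]
    - [0.3,[0,0,0.3],0]
    - [0.3,[0,0,0.3],0]

```text
clock: 13.17
ee_pos: [0.5219, -0.1634, 0.1701]
ee_rot: [-0.0, 0.865, 0.501, -0.0]
wrist_force: [-0.1, 0.6, 1.5]
gripper_width: 0.0541
```

```bash
python3 -c "
from h import *
to(.5218,-.1635,.1705)"
```

```text
t 13.17 pos [ 0.5219 -0.1634  0.1701] yaw 60.1 tilt 0.0 j [-0.511  0.055  1.864 -0.     1.222  0.01 ]
F [-0.1   0.55  1.48] M [ 0.03  -0.029 -0.001] w 0.0541
shift cm [-0.01 -0.   -0.04] turn 0 rows/step 0.009227658447121265 0.0
```

Emit:
carry_out:
  plan:
    - [0.3,[0,0,0.03],0]
    - [0.3,[0,0,0.06],0]
    - [0.3,[0,0,0.06],0]
    - [0.3,[0,0,0.06],0]
    - [0.3,[0,0,0.06],0]
    - [0.3,[0,0,0.06],0]
    - [0.3,[0,0,0.06],0]
    - [0.3,[0,0,0.06],0]

```text
clock: 13.83
ee_pos: [0.5219, -0.1634, 0.1694]
ee_rot: [0.0, 0.865, 0.501, 0.0]
wrist_force: [0.4, 0.8, 2.7]
gripper_width: 0.0541
```

```bash
python3 -c "
from h import *
to(.5218,-.1635,.1705)"
```

```text
t 13.83 pos [ 0.5219 -0.1634  0.1694] yaw 60.1 tilt 0.0 j [-0.511  0.056  1.865  0.     1.221  0.01 ]
F [0.44 0.77 2.74] M [0.07  0.072 0.012] w 0.0541
shift cm [-0.01 -0.   -0.11] turn 0 rows/step 0.027014613528532593 0.0
```

Emit:
carry_out:
  plan:
    - [0.3,[0,0,0],0.02]
    - [0.3,[0,0,0],0.04]
    - [0.3,[0,0,0.0],0.06]
    - [0.3,[0,0,0.01],0.08]
    - [0.3,[0,0,0.02],0.1]
    - [0.3,[0,0,0.03],0.12]
    - [0.3,[0,0,0.04],0.14]
    - [0.3,[0,0,0.04],0.14]

```text
clock: 14.5
ee_pos: [0.5219, -0.1635, 0.169]
ee_rot: [0.0, 0.899, 0.439, 0.0]
wrist_force: [0.3, -0.2, 3.4]
gripper_width: 0.0539
```

```bash
python3 -c "
from h import *
to(.5218,-.1635,.1675)"
```

```text
t 14.5 pos [ 0.5219 -0.1635  0.169 ] yaw 52.1 tilt 0.01 j [-0.511  0.057  1.865 -0.     1.22   0.151]
F [ 0.31 -0.19  3.38] M [-0.063  0.     0.085] w 0.0539
shift cm [-0.01 -0.01  0.15] turn 0 rows/step 0.03700568064621876 0.0
```

Emit:
carry_out:
  plan:
    - [0.3,[0,0,0],0.02]
    - [0.3,[0,0,0],0.04]
    - [0.3,[0,0,0.01],0.06]
    - [0.3,[0,0,0.02],0.08]
    - [0.3,[0,0,0.03],0.1]
    - [0.3,[0,0,0.04],0.12]
    - [0.3,[0,0,0.05],0.14]
    - [0.3,[0,0,0.05],0.14]

```text
clock: 15.17
ee_pos: [0.5219, -0.1634, 0.1685]
ee_rot: [-0.0, 0.927, 0.375, 0.0]
wrist_force: [-0.2, -0.5, 3.7]
gripper_width: 0.0542
```

```bash
python3 -c "
from h import *
to(.5218,-.1635,.1675)"
```

```text
t 15.17 pos [ 0.5219 -0.1634  0.1685] yaw 44.0 tilt 0.0 j [-0.511  0.057  1.865  0.     1.219  0.291]
F [-0.21 -0.52  3.69] M [ 0.075 -0.013 -0.019] w 0.0542
shift cm [-0.01  0.    0.1 ] turn 0 rows/step 0.024112579199300602 0.0
```

Emit:
carry_out:
  plan:
    - [0.3,[0,0,0],0.02]
    - [0.3,[0,0,0.01],0.04]
    - [0.3,[0,0,0.02],0.06]
    - [0.3,[0,0,0.03],0.08]
    - [0.3,[0,0,0.04],0.1]
    - [0.3,[0,0,0.05],0.12]
    - [0.3,[0,0,0.06],0.14]
    - [0.3,[0,0,0.06],0.14]

```text
clock: 15.83
ee_pos: [0.5219, -0.1635, 0.1678]
ee_rot: [0.0, 0.951, 0.309, -0.0]
wrist_force: [-1.2, 0.6, 2.9]
gripper_width: 0.0539
```

```bash
python3 -c "
from h import *
to(.5218,-.1635,.1675)"
```

```text
t 15.83 pos [ 0.5219 -0.1635  0.1678] yaw 36.0 tilt 0.0 j [-0.511  0.058  1.866 -0.     1.218  0.431]
F [-1.2   0.62  2.87] M [ 0.047  0.04  -0.035] w 0.0539
shift cm [-0.01  0.    0.03] turn 0 rows/step 0.008710327477380264 0.0
```

Emit:
carry_out:
  plan:
    - [0.3,[0,0,0],0.02]
    - [0.3,[0,0,0.01],0.04]
    - [0.3,[0,0,0.02],0.06]
    - [0.3,[0,0,0.03],0.08]
    - [0.3,[0,0,0.04],0.1]
    - [0.3,[0,0,0.05],0.12]
    - [0.3,[0,0,0.06],0.14]
    - [0.3,[0,0,0.06],0.14]

```text
clock: 16.5
ee_pos: [0.5218, -0.1634, 0.1672]
ee_rot: [-0.0, 0.97, 0.242, -0.0]
wrist_force: [-0.5, 0.6, 3.4]
gripper_width: 0.0537
```

```bash
python3 -c "
from h import *
to(.5218,-.1635,.1675)"
```

```text
t 16.5 pos [ 0.5218 -0.1634  0.1672] yaw 28.0 tilt 0.01 j [-0.511  0.059  1.866  0.     1.217  0.571]
F [-0.52  0.64  3.39] M [0.125 0.061 0.014] w 0.0537
shift cm [-0.01  0.01 -0.03] turn 0 rows/step 0.007805703457039859 0.0
```

Emit:
carry_out:
  plan:
    - [0.3,[0,0,0],0.02]
    - [0.3,[0,0,0.01],0.04]
    - [0.3,[0,0,0.02],0.06]
    - [0.3,[0,0,0.03],0.08]
    - [0.3,[0,0,0.04],0.1]
    - [0.3,[0,0,0.05],0.12]
    - [0.3,[0,0,0.06],0.14]
    - [0.3,[0,0,0.06],0.14]

```text
clock: 17.17
ee_pos: [0.5219, -0.1635, 0.1667]
ee_rot: [0.0, 0.985, 0.173, 0.0]
wrist_force: [-0.7, 0.8, 2.5]
gripper_width: 0.0541
```

```bash
python3 -c "
from h import *
to(.5218,-.1635,.1675)"
```

```text
t 17.17 pos [ 0.5219 -0.1635  0.1667] yaw 20.0 tilt 0.01 j [-0.511  0.059  1.867 -0.     1.216  0.711]
F [-0.7   0.84  2.47] M [ 0.084  0.064 -0.059] w 0.0541
shift cm [-0.01  0.   -0.08] turn 0 rows/step 0.02008282432133607 0.0
```

Emit:
carry_out:
  plan:
    - [0.3,[0,0,0],0.02]
    - [0.3,[0,0,0.01],0.04]
    - [0.3,[0,0,0.02],0.06]
    - [0.3,[0,0,0.03],0.08]
    - [0.3,[0,0,0.04],0.1]
    - [0.3,[0,0,0.04],0.12]
    - [0.3,[0,0,0.04],0.14]
    - [0.3,[0,0,0.04],0.14]

```text
clock: 17.83
ee_pos: [0.5219, -0.1634, 0.1662]
ee_rot: [-0.0, 0.995, 0.104, 0.0]
wrist_force: [-0.6, -0.2, 3.2]
gripper_width: 0.054
```

```bash
python3 -c "
from h import *
to(.5218,-.1635,.1675)"
```

```text
t 17.83 pos [ 0.5219 -0.1634  0.1662] yaw 12.0 tilt 0.0 j [-0.511  0.06   1.867  0.     1.215  0.851]
F [-0.63 -0.16  3.2 ] M [0.048 0.061 0.021] w 0.054
shift cm [-0.01  0.01 -0.13] turn 0 rows/step 0.03121682023459808 0.0
```

Emit:
carry_out:
  plan:
    - [0.3,[0,0,0],0.02]
    - [0.3,[0,0,0],0.04]
    - [0.3,[0,0,0],0.06]
    - [0.3,[0,0,0],0.08]
    - [0.3,[0,0,0],0.1]
    - [0.3,[0,0,0],0.12]
    - [0.3,[0,0,0],0.14]
    - [0.3,[0,0,0],0.14]

```text
clock: 18.5
ee_pos: [0.5219, -0.1634, 0.1663]
ee_rot: [0.0, 0.999, 0.034, 0.0]
wrist_force: [0.5, -0.5, 2.9]
gripper_width: 0.0536
```

```bash
python3 -c "
from h import *
to(.5218,-.1635,.1675)"
```

```text
t 18.5 pos [ 0.5219 -0.1634  0.1663] yaw 3.9 tilt 0.01 j [-0.511  0.06   1.867  0.     1.215  0.991]
F [ 0.48 -0.47  2.87] M [ 0.068 -0.027 -0.037] w 0.0536
shift cm [-0.01  0.01 -0.12] turn 0 rows/step 0.02947027612680959 0.0
```

Emit:
carry_out:
  plan:
    - [0.3,[0,0,0],0.015]
    - [0.3,[0,0,0],0.03]
    - [0.3,[0,0,0],0.045]
    - [0.3,[0,0,0],0.06]
    - [0.3,[0,0,0],0.075]
    - [0.3,[0,0,0],0.09]
    - [0.3,[0,0,0],0.1]
    - [0.3,[0,0,0],0.1]

```text
clock: 19.17
ee_pos: [0.5219, -0.1634, 0.1663]
ee_rot: [0.0, 1.0, -0.015, -0.0]
wrist_force: [0.6, 1.4, 3.1]
gripper_width: 0.054
```

```bash
python3 -c "
from h import *
to(.5218,-.1635,.1675)"
```

```text
t 19.17 pos [ 0.5219 -0.1634  0.1663] yaw -1.8 tilt 0.0 j [-0.511  0.06   1.867 -0.     1.215  1.091]
F [0.63 1.44 3.07] M [ 0.044 -0.031  0.001] w 0.054
shift cm [-0.01  0.01 -0.12] turn 0 rows/step 0.029903168343213066 0.0
```

62° turned, no stop torque yet; continuing in small steps.

Emit:
carry_out:
  plan:
    - [0.3,[0,0,0],0.01]
    - [0.3,[0,0,0],0.02]
    - [0.3,[0,0,0],0.03]
    - [0.3,[0,0,0],0.04]
    - [0.3,[0,0,0],0.05]
    - [0.3,[0,0,0],0.06]
    - [0.3,[0,0,0],0.07]
    - [0.3,[0,0,0],0.07]

```text
clock: 19.83
ee_pos: [0.522, -0.1634, 0.1663]
ee_rot: [-0.0, 0.999, -0.05, 0.0]
wrist_force: [1.7, 0.3, 2.1]
gripper_width: 0.0537
```

```bash
python3 -c "
from h import *
to(.5218,-.1635,.1675)"
```

```text
t 19.83 pos [ 0.522  -0.1634  0.1663] yaw -5.8 tilt 0.02 j [-0.511  0.06   1.867  0.     1.215  1.161]
F [1.67 0.31 2.14] M [ 0.115 -0.118  0.09 ] w 0.0537
shift cm [-0.02  0.01 -0.12] turn 0 rows/step 0.02922203558900052 0.0
```

Emit:
carry_out:
  plan:
    - [0.3,[0,0,0],0.01]
    - [0.3,[0,0,0],0.02]
    - [0.3,[0,0,0],0.03]
    - [0.3,[0,0,0],0.04]
    - [0.3,[0,0,0],0.05]
    - [0.3,[0,0,0],0.05]
    - [0.3,[0,0,0],0.05]
    - [0.3,[0,0,0],0.05]

```text
clock: 20.5
ee_pos: [0.5222, -0.1633, 0.1664]
ee_rot: [-0.0, 0.997, -0.075, 0.0]
wrist_force: [3.1, 1.4, 2.6]
gripper_width: 0.0538
```

```bash
python3 -c "
from h import *
to(.5218,-.1635,.1675)"
```

```text
t 20.5 pos [ 0.5222 -0.1633  0.1664] yaw -8.6 tilt 0.05 j [-0.511  0.06   1.867  0.     1.214  1.21 ]
F [3.11 1.36 2.56] M [ 0.27  -0.578  0.119] w 0.0538
shift cm [-0.03  0.02 -0.11] turn 0 rows/step 0.028678335894403745 0.0
```

Emit:
carry_out:
  plan:
    - [0.3,[0,0,0],0.01]
    - [0.3,[0,0,0],0.02]
    - [0.3,[0,0,0],0.03]
    - [0.3,[0,0,0],0.04]
    - [0.3,[0,0,0],0.04]
    - [0.3,[0,0,0],0.04]
    - [0.3,[0,0,0],0.04]
    - [0.3,[0,0,0],0.04]

```text
clock: 21.17
ee_pos: [0.5221, -0.1634, 0.1664]
ee_rot: [-0.0, 0.995, -0.095, 0.0]
wrist_force: [4.0, 1.4, 2.0]
gripper_width: 0.0538
```

```bash
python3 -c "
from h import *
to(.5218,-.1635,.1675)"
```

```text
t 21.17 pos [ 0.5221 -0.1634  0.1664] yaw -10.9 tilt 0.04 j [-0.511  0.06   1.867  0.     1.214  1.25 ]
F [3.97 1.35 2.02] M [ 0.386 -0.906  0.217] w 0.0538
shift cm [-0.03  0.02 -0.11] turn 0 rows/step 0.02845358041225134 0.0
```

Emit:
carry_out:
  plan:
    - [0.3,[0,0,0],-0.02]
    - [0.3,[0,0,-0.03],-0.05]
    - [0.3,[0,0,-0.06],-0.07]
    - [0.3,[0,0,-0.06],-0.07]
    - [0.4,[0,0,-0.06],-0.07]
    - [0.7,[0,0,-0.06],-0.07]
    - [1,[0,0,-0.06],-0.07]
    - [1,[0,0,-0.06],-0.07]

```text
clock: 21.83
ee_pos: [0.5206, -0.1633, 0.1658]
ee_rot: [-0.0, 0.998, -0.06, -0.002]
wrist_force: [0.2, -0.6, -0.5]
gripper_width: 0.0705
```

```bash
python3 -c "
from h import *
to(.5218,-.1635,.24)"
```

```text
t 21.83 pos [ 0.5206 -0.1633  0.1658] yaw -6.9 tilt 0.19 j [-5.110e-01  5.900e-02  1.868e+00 -1.000e-03  1.217e+00  1.180e+00]
F [ 0.23 -0.64 -0.54] M [ 0.02  -0.02   0.009] w 0.0705
shift cm [ 0.09  0.   -7.42] turn 0 rows/step 1.8089342876401546 0.0
```

Emit:
carry_out:
  plan:
    - [1,[0,0,0],0]
    - [1,[0,0,0],0]
    - [1,[0,0,-0.5],0]
    - [1,[0,0,-2],0]
    - [1,[0,0,-4],0]
    - [1,[0,0,-6.5],0]
    - [1,[0,0,-9],0]
    - [1,[0,0,-10],0]

```text
clock: 22.5
ee_pos: [0.5232, -0.1642, 0.2712]
ee_rot: [0.001, 0.998, -0.06, 0.003]
wrist_force: [0.0, -1.0, 1.8]
gripper_width: 0.0936
```

Emit:
carry_out:
  plan:
    - [1,[-1,2,0],0]
    - [1,[-3,5,0],0]
    - [1,[-5,8,0],0]
    - [1,[-7,11,0],0]
    - [1,[-9,14,0],0]
    - [1,[-11,17,0],0]
    - [1,[-12,19,0],0]
    - [1,[-12,20,0],0]

```text
clock: 23.17
ee_pos: [0.3767, -0.3494, 0.2665]
ee_rot: [-0.0, 0.998, -0.062, -0.0]
wrist_force: [0.1, -0.3, 0.0]
gripper_width: 0.0941
```

```bash
python3 snap.py 5 210 200 295 165;python3 -c "
from h import *
to(.5218,-.1635,.24)
for n,x0,y0 in(('side',214,220),('top',295,175)):
    F[n]=pickle.load(open(n+'5.pkl','rb'))
P=[]
for n,x0,y0 in(('side',214,220),('top',295,172)):
    i=np.ascontiguousarray(F[n]['color'][y0:y0+60,x0:x0+50,::-1]);i=cv2.resize(i,(400,480),interpolation=cv2.INTER_CUBIC)
    for z,r,c in((.036,.027,(0,255,0)),(0,.027,(0,255,255)),(-.023,.031,(255,255,0))):
        p=(proj(n,circ((.523,-.1644,.058+.105+.006-.018+z),r))-[x0,y0]+.5)*8;cv2.polylines(i,[p.astype(int)],True,c,1)
    P.append(i)
cv2.imwrite('pics/o5.png',np.hstack(P))
"
```

```text
t 23.27 pos [ 0.3784 -0.3485  0.2665] yaw -7.0 tilt 0.04 j [-0.965 -0.115  1.85   0.     1.408  0.728]
F [ 0.32  1.   -0.24] M [-0.019  0.017 -0.04 ] w 0.094
shift cm [ 11.97 -20.12   2.66] turn 0 rows/step 5.746155494946538 0.0
```

View pics/s5.png

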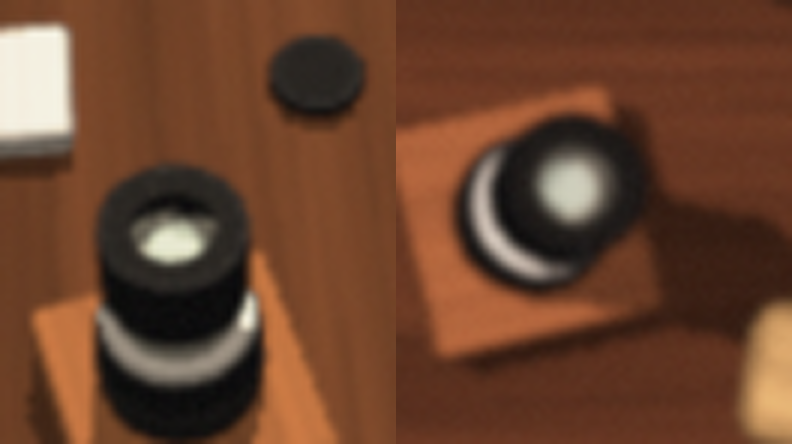

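View pics/o5.png

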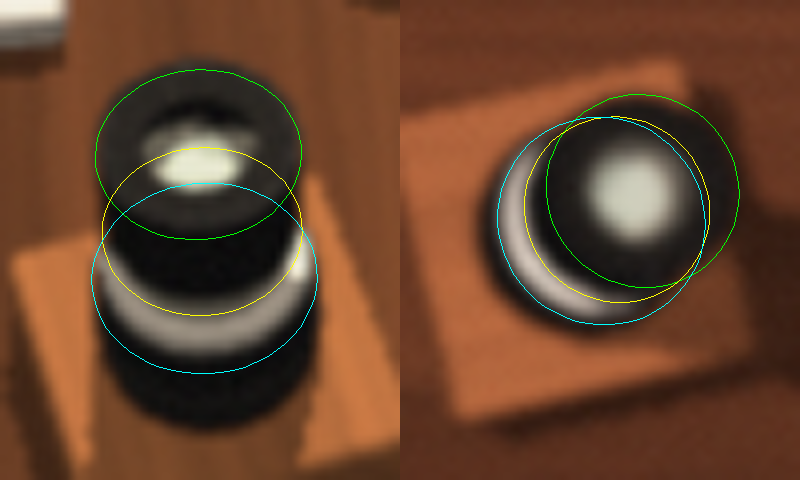

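```bash
python3 -c "
from rig import workorder
print(workorder.finish_job())"
```

```text
the job is handed in; nothing more can be done
None
```

The eyepiece is screwed fully home on the monocular and released. I handed the job in at about 23 s of the 67 s allowed; finishing reports no verdict.

- **On the crest:** I gripped the black ring with 10 N and set it on the crest, pressing with about 3 N. The tool stood at about 176.5 mm under that load, against 177.5 mm expected for resting on the crest.
- **Into the slot:** I turned it backward about 40° until the upward force vanished. I then lowered it about 7 mm to the slot floor.
- **Home:** I turned it forward about 71° with 2–4 N of downward pressure. It went down about 3 mm into the groove and ran level to the stop, where the torque rose to about 0.22 N m (the limit is about 0.4). I then eased off, opened the gripper and backed away.

**Last checks:**
- Both cameras show the ring level and centred on the barrel, with nothing touching it. The lens cap and mint tin beside it look undisturbed. The other bystanders I did not check again afterwards; the arm's path kept clear of them.
- The arm's heights at slot and home agree with the given steps to about 1 mm.
- The overlay in the side camera sat 1–2 pixels off (about 2–4 mm). The offset was similar for the ring and the monocular, so I took it as calibration error.
- At the stop, a sideways force of about 4 N built up. It was gone after release.

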